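# Shut the tagged valve in the bench air box

## Task

Shut off the tagged branch of the bench air box: with closed fingertips push the box's sliding cover all the way aside by its turned-up edge, then push the valve handle that carries the round disc clockwise through its quarter turn until it lies fully across its pipe. Push gently and with nothing but the fingertips: grip and lift nothing, do not turn the other valve's handle, and leave the small parts standing around the box where they are. Leave the cover open so that the shut handle can be seen.

Things in the scene. Friction and masses are not known exactly. Their poses are not given: they have to be found in the camera images.
- air_box: Bench air box, a grey sheet-steel housing fixed to the bench, 238 mm deep (its x), 232 mm wide (its y), walls 80 mm high, cover guides along its front and back edges to 92 mm. Origin: centre of its footprint, at bench height. Its x points from its front (round pressure gauge) to its back, y to its left, z up. The right half is the valve bay, the left half a fixed deck over which the cover slides.
- bay (a point): Centre of the valve bay's opening (air box frame: x 0, y -56, z 80 mm). The bay is 230 mm along the box's x (212 between the cover guides) and 112 mm along y, 72 mm deep, hidden by the cover at the start. Two brass pipes cross it along y, 36 mm above the bench, at box x = -55 and 30 mm, each with a ball valve; either may be the tagged one. Two nozzles stand 30 mm out of the right wall.
- cover (a joint): How far the steel cover has slid, in m: 0 = closed over the bay, 0.110 = fully open against its stop; it grows toward the box's +y (left, over the deck) and may start up to 12 mm ajar. Guided at its front and back edges, friction about 2 N; it stays where it is left. The plate is 228 x 120 x 4 mm, its top 85 mm above the bench.
- cover_edge (a point): Middle of the outer (right, -y) face of the cover's turned-up right edge, 95 mm above the bench; moves with the cover. The edge is a flange 150 mm long along the box's x, 4 mm thick, from the plate (85 mm) up to 106 mm above the bench, with a rolled rim. Push on this face toward the box's +y. With the cover open it stands over the bay's left rim.
- tagged_valve: The ball valve whose handle carries the disc, fixed in the bay with its pipe and handle. Origin: on its turning axis, at bench height; its axes are those of the box.
- tagged_handle (a joint): Angle of the handle with the disc, in rad: 0 = open, along its pipe, pointing to the box's +y; 1.571 = shut, against its stop, pointing to the box's +x. It grows clockwise seen from above; it starts at 0 to 0.2, turns with about 0.12 N m of friction and stays where it is left.
- tagged_pivot (a point): On the turning axis of the tagged valve (84 mm right of the box's middle, y = -84 mm), at half the handle's height, 63 mm above the bench. A flat round plain-metal disc, 34 mm across and 2 mm thick, lies on the axis on top of this handle (65 to 67 mm above the bench, a 12 mm nut on it up to 72 mm).
- tagged_tip (a point): Middle of the far end of the tagged handle, 61 mm from the axis, 63 mm above the bench. From 17 to 61 mm from the axis the handle is a straight black sleeve 14 mm wide and 10 mm high (58 to 68 mm above the bench); below it is free space down to the pipe (44 mm).
- plain_handle (a joint): Angle of the other valve's handle, in rad, 0 = open and 1.571 = shut, same sense and form as the tagged one. It stays as it is.
- plain_pivot (a point): On the turning axis of the other valve, 63 mm above the bench. Its handle is the same but has only the 12 mm nut on the axis, no disc.
- plain_tip (a point): Middle of the far end of the other handle, 61 mm from its axis, 63 mm above the bench.
- spindle_nose: Loose stepped steel turned part, 40 mm across, 50 mm high, standing to the right of the box. Origin: centre of its foot. Leave it.
- gear_blank: Loose dark steel gear blank with a boss, 48 mm across, 22 mm high, to the right of the box. Origin: centre of its foot. Leave it.
- collet_1: Loose steel collet, 28 mm across, 30 mm high, to the left of the box. Origin: centre of its foot. Leave it.
- hex_nut_0: Loose hexagon nut, 25 mm across corners, 13 mm high, in front of the box. Origin: centre of its foot. Leave it.

How it is judged:
By the outcome, as a careful person would: the job done as asked, in the order asked, and still so for the second after the job is handed in, with the robot touching nothing.
It also fails if it takes over 45 s, if anything falls off the work surface, if the arm or the gripper's body presses on something with over 40 N, if the wrist force passes 120 N, or if a joint passes its speed limit or range.

## Robot

A 6-joint arm with a two-finger parallel gripper is mounted at the origin on a cart in front of the work surface, level with it; the furniture and walls round the work are solid. World frame = base frame: x ahead of the robot, y to its left, z up, the work surface at z = 0. Lengths are in mm, angles in rad, forces in N, time in s.
With the tool pointing down it reaches from about 350 to 775 mm from the base axis. Payload 7.3 kg.
Tool frame: the origin (TCP) lies at the very end of the fingers, on their centre line; the grasp point (between the pads) lies 19 mm behind it (bot.grip_point_offset is the distance from the TCP to the grasp point, in mm); z points along the fingers, y is the line along which they close (so a half turn about z gives the same grasp; the last joint's range is limited). The gripper opens to 92 mm and grips with 3 to 60 N. Pads are 19 mm wide; open, the fingers measure 130 mm over their backs; the gripper's body (75 mm by 190 mm) begins 47 mm behind the grasp point.
Start: joints at [-1.308, 0.342, 1.524, -0, 1.275, -0.146], TCP at [208.716, -481.752, 198.541] pointing down, gripper open.
Joint ranges: [-2.53, 2.53], [-0.77, 2.02], [0.04, 2.7], [-1, 4.14], [0.28, 2.66], [-3.11, 3.11]. Speed limits (rad/s): [2.57, 2.57, 3.14, 3.14, 3.14, 3.14].

## Interface

Orientations are given as [roll, pitch, yaw] about the fixed x, y, z axes, in that order (R = Rz(yaw) Ry(pitch) Rx(roll)).
In Python, from plant import bot gives the robot as it stands. The module is installed in compiled form; this text tells all that it offers.
- The arm moves only by the shell command python3 -m jog 'ROWS' [OPENING]. ROWS is JSON, a list of rows, each a list of 6 numbers: the shift along the tool's x, y, z in mm, then the turn, a rotation vector about the tool's x, y, z in rad. In form: [[dx, dy, dz, rx, ry, rz], ...]. A call has 1 to 12 rows; each row shifts and turns the commanded pose from where the row before left it, along the tool's axes as they then stand; what a row does not reach is not made up. A row lasts 1/10 s, in which the tool goes at most 50 mm and 8.59 degrees, less where a joint would pass 70% of its speed; a pose out of reach is approached as far as the arm can. A call with a gripper value outside its range is refused whole. OPENING is the opening in per cent of the stroke, from 0 (shut) to 100 (fully open), set as the call begins (- or left out, the last holds). The fingers move at their own pace and stop on an object; the grip force is fixed at half the most. Time passes only in rows, so rows that do not move let the fingers close. It gives the time, the measured TCP pose, the force, the opening and the grip force at its end, in the units of the state.
- bot.get_obs(): the state, without advancing time (a new reading comes with each control period).
- bot.capture(name): name is "side" or "top" or "wrist"; returns the picture (420x560x3 uint8, red, green, blue); there is no depth.
- bot.camera_model(name): a dict with "fx", "fy", "cx", "cy" (pixels), "dist_coeffs" ([k1, k2, p1, p2, k3] as OpenCV has them; the pictures are not rectified), "position" and "orientation" of the camera in the world; the wrist camera has in their place "T_tool_cam" (4x4, takes a point from camera to tool coordinates, whose origin is the TCP and whose axes are the flange's). Camera axes: x right, y down, z forward; pixel columns grow to the right and rows downward; lengths in mm; the calibration is good to about 2 mm. A picture is of the moment at which its call begins: read the wrist's pose just before it. camera_model takes no time and is no camera call.
- bot.close_job(): hands the job in; it is judged then, once.
Trained networks look in the newest picture that a camera, given by its name, has taken for a name from the list of things; names that differ only in an ending like _2 or _b are one class to them, and where a whole thing is asked for, a point or a joint stands for the part that bears it (a point fixed in the world has none). Each returns a list of dicts, best first, with "p" (0 to 1); they miss things now and then, are a little off and sometimes report something else, mostly with a low value. They report only what shows in the picture. A call takes as long as a camera call.
- bot.outline_of(target, camera): "mask" (420x560 bool, what is visible of it) and "pixel" ([column, row] in pixels, amid what is visible of it).
The state is a dict: "time": time; "joint_positions": joint angles; "dq": joint speeds; "tau": joint torques, N m; "tool_pos": TCP position; "tcp_rot": TCP orientation; "contact_force": force on the tool from outside, world axes, zero at the start; "moment": the same for the moment, N m; "grip_width": finger opening in mm; "finger_force": force on a finger pad.
Only numpy, scipy, OpenCV 4.12 (cv2) and the standard library are available. Lean on these libraries where they do the work, as an engineer would, in place of code of your own. Each camera call takes 0.05 s, during which the arm holds its last target. There are 200 camera calls.

## Working session

There is one attempt and no reset: what is moved stays moved. The work goes in short steps, Python scripts to look and compute and a shell command to move; the robot and the scene stay as the last step left them, time stands still between calls to the robot, and variables do not carry over. Pictures are saved under pics/ and viewed, at most 10 in all, crops included, and the job is handed in when it is done.

```bash
mkdir -p pics; cat > h.py <<'E'
import numpy as np,cv2
from plant import bot
from scipy.spatial.transform import Rotation as R
def model(n):
    m=bot.camera_model(n);K=np.array([[m['fx'],0,m['cx']],[0,m['fy'],m['cy']],[0,0,1]]);return m,K,np.array(m['dist_coeffs'],float)
def pose(n,obs=None):
    m,K,d=model(n)
    if 'T_tool_cam' in m:
        o=obs or bot.get_obs();T=np.eye(4);T[:3,:3]=R.from_euler('xyz',o['tcp_rot']).as_matrix();T[:3,3]=o['tool_pos'];return T@np.array(m['T_tool_cam'])
    T=np.eye(4);T[:3,3]=m['position'];q=np.array(m['orientation'],float)
    T[:3,:3]=q if q.shape==(3,3) else (R.from_euler('xyz',q).as_matrix() if q.size==3 else R.from_quat(q).as_matrix());return T
def ray(n,px,z,T=None):
    m,K,d=model(n);T=pose(n) if T is None else T
    u=cv2.undistortPoints(np.array(px,float).reshape(-1,1,2),K,d).reshape(-1,2)
    D=np.c_[u,np.ones(len(u))]@T[:3,:3].T
    return T[:3,3]+D*((z-T[2,3])/D[:,2])[:,None]
def proj(n,P,T=None):
    m,K,d=model(n);T=pose(n) if T is None else T
    Ti=np.linalg.inv(T);return cv2.projectPoints(np.array(P,float).reshape(-1,1,3),cv2.Rodrigues(Ti[:3,:3])[0],Ti[:3,3],K,d)[0].reshape(-1,2)
def snap(n,f):
    im=bot.capture(n);cv2.imwrite('pics/'+f,im[:,:,::-1]);return im
E
python3 - <<'E'
from h import *
snap('top','top0.png');snap('side','side0.png')
o=bot.get_obs();print(o)
for c in('top','side'):
    m=bot.camera_model(c);print(c,m['position'],m['orientation'],m['fx'])
print(bot.camera_model('wrist')['T_tool_cam'])
for t in['air_box','cover','cover_edge','spindle_nose','gear_blank','collet_1','hex_nut_0']:
    for r in bot.outline_of(t,'top')[:2]:
        ys,xs=np.nonzero(r['mask']);print(t,round(r['p'],2),r['pixel'],cv2.boxPoints(cv2.minAreaRect(np.c_[xs,ys].astype(np.float32))).round().tolist(),ray('top',[r['pixel']],15)[0].round())
E
```

```text
{'time': 0.1, 'joint_positions': array([-1.30800860e+00,  3.42680613e-01,  1.52490029e+00,  6.77754059e-06,
        1.27537430e+00, -1.46016873e-01]), 'dq': array([ 0.00076352, -0.00101654, -0.00427737,  0.00033527,  0.00103148,
       -0.0003891 ]), 'tau': array([ 1.71082142e-03, -4.32003772e+01, -2.44694388e+01,  7.19210249e-02,
        5.25989290e-02, -4.57618762e-05]), 'tool_pos': array([ 208.60798559, -481.35815959,  197.90756656]), 'tcp_rot': array([-3.14024555e+00, -2.04661260e-04,  4.08802489e-01]), 'contact_force': array([ 0.6987231 , -0.41491059, -0.00189325]), 'moment': array([-0.01789461, -0.01684345,  0.00642801]), 'finger_force': 0.0, 'grip_width': 91.28135562374983}
top [ 448.92242711   45.03903999 1077.55094098] [-3.02633637e+00 -2.48628956e-03 -1.54344960e+00] 415.5218010969126
side [226.65354211 837.62676755 696.23658564] [-2.16411373 -0.02089444 -2.76508435] 482.56787589510606
[[ 1.06584535e-04 -9.56271389e-01 -2.92480802e-01  7.97887479e+01]
 [ 9.99999994e-01  1.05436735e-04  1.96881324e-05 -7.22026484e-01]
 [ 1.20110232e-05 -2.92480802e-01  9.56271395e-01 -1.8720
[... 174 characters left out ...]
. -135.   15.]
cover_edge 0.71 [351.8, 229.6] [[319.0, 271.0], [329.0, 182.0], [381.0, 188.0], [372.0, 277.0]] [ 528. -140.   15.]
spindle_nose 0.52 [402.4, 250.6] [[395.0, 254.0], [405.0, 244.0], [416.0, 255.0], [406.0, 265.0]] [ 478. -270.   15.]
gear_blank 0.56 [406.7, 221.8] [[392.0, 220.0], [405.0, 207.0], [418.0, 220.0], [405.0, 233.0]] [ 552. -282.   15.]
gear_blank 0.54 [328.2, 227.4] [[266.0, 279.0], [269.0, 172.0], [387.0, 176.0], [384.0, 282.0]] [532. -80.  15.]
collet_1 0.45 [260.2, 228.0] [[252.0, 224.0], [259.0, 217.0], [266.0, 224.0], [259.0, 231.0]] [526.  94.  15.]
hex_nut_0 0.44 [330.9, 296.0] [[329.0, 294.0], [334.0, 289.0], [340.0, 295.0], [335.0, 300.0]] [359. -89.  15.]
```

View pics/top0.png

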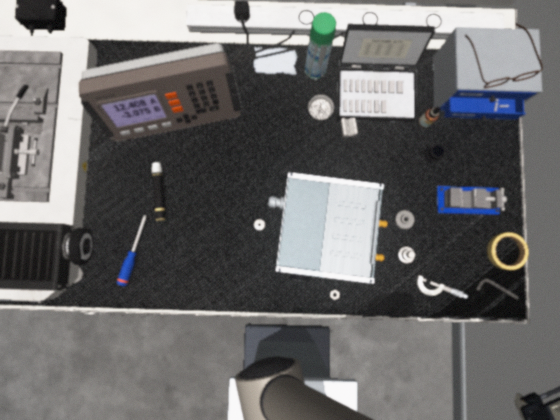

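View pics/side0.png

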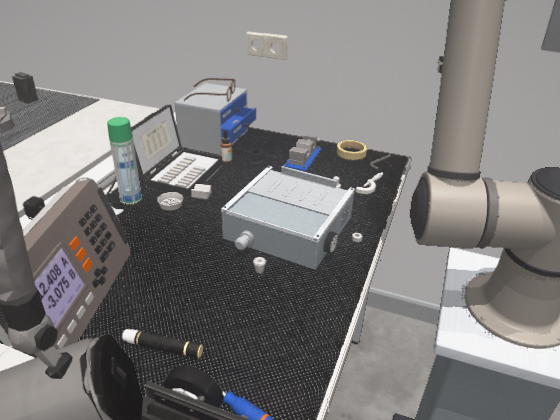

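The top view shows the box with corners near (290,175), (384,181), (375,283) and (277,272). Its nozzles point right, with the spindle nose at (406,254) and the gear blank at (405,220) beyond them. The nut is at (335,295) and the collet at (260,225). In the side view the cover is closed and its flange stands at the right edge.

```bash
python3 - <<'E'
from h import *
im=bot.capture('top')
cr=im[160:310,240:440];cv2.imwrite('pics/crop1.png',cv2.resize(cr,(800,600),interpolation=cv2.INTER_CUBIC)[:,:,::-1])
W=ray('top',[[290,175],[384,181],[375,283],[277,272]],90)
print(W.round(), W.mean(0), np.linalg.norm(np.diff(W,axis=0),axis=1))
print(ray('top',[[405.5,254.5]],25),ray('top',[[405,220]],12),ray('top',[[335,295]],7),ray('top',[[260,225]],15))
E
```

```text
[[ 651.   23.   90.]
 [ 642. -204.   90.]
 [ 399. -183.   90.]
 [ 418.   48.   90.]] [527.44471504 -79.09860567  90.        ] [227.52631911 244.78543078 231.59095997]
[[ 468.33988445 -274.86390914   25.        ]] [[ 557.09902372 -278.15658172   12.        ]] [[ 361.59859962 -100.54522122    7.        ]] [[533.67004614  95.01837066  15.        ]]
```

View pics/crop1.png

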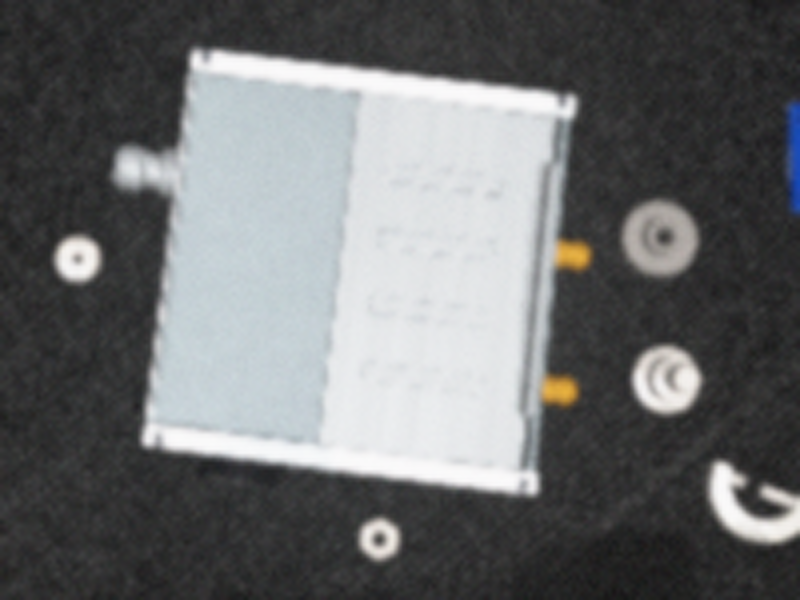

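```bash
cat > fitbox.py <<'E'
from h import *
from scipy.optimize import least_squares
def fit(px,L,n='top',T=None,x0=(527,-79,-.09)):
    T=pose(n) if T is None else T;L=np.array(L,float)
    def w(p):
        c,s=np.cos(p[2]),np.sin(p[2]);return np.c_[p[0]+c*L[:,0]-s*L[:,1],p[1]+s*L[:,0]+c*L[:,1],L[:,2]]
    r=least_squares(lambda p:(proj(n,w(p),T)-px).ravel(),x0);return r.x,r.fun.reshape(-1,2)
def b2w(p,L):
    L=np.atleast_2d(np.array(L,float));c,s=np.cos(p[2]),np.sin(p[2]);return np.c_[p[0]+c*L[:,0]-s*L[:,1],p[1]+s*L[:,0]+c*L[:,1],L[:,2]]
E
python3 - <<'E'
from fitbox import *
px=np.array([[192,50],[576,97],[537,494],[143,445]])/4+[240-.375,160-.375]
p,res=fit(px,[[119,116,92],[119,-116,92],[-119,-116,92],[-119,116,92]]);print(p,res.round(1))
fl=np.array([[555,160],[530,412],[545,160],[522,412]])/4+[240-.375,160-.375]
W=ray('top',fl,106);c,s=np.cos(p[2]),np.sin(p[2]);print(((W[:,:2]-p[:2])@np.array([[c,-s],[s,c]])).round(1))
print(b2w(p,[[0,-170,0],[0,-56,0],[0,-84,0],[-55,-84,0],[30,-84,0]]).round())
E
```

```text
[ 5.27783193e+02 -7.55084639e+01 -9.63280400e-02] [[ 0.2 -0. ]
 [-0.2 -0. ]
 [-0.1  0.1]
 [ 0.2  0. ]]
[[  76.8 -104.5]
 [ -72.1 -104.3]
 [  76.1  -98.7]
 [ -72.7  -99.7]]
[[ 511. -245.    0.]
 [ 522. -131.    0.]
 [ 520. -159.    0.]
 [ 465. -154.    0.]
 [ 550. -162.    0.]]
```

```bash
python3 -m jog '[[0,0,0,0,0,0.1263],[0,0,0,0,0,0.1263],[0,0,0,0,0,0.1263],[0,0,0,0,0,0.1263],[31,-31.6,0,0,0,0],[31,-31.6,0,0,0,0],[31,-31.6,0,0,0,0],[31,-31.6,0,0,0,0],[31,-31.6,0,0,0,0],[31,-31.6,0,0,0,0],[31,-31.6,0,0,0,0],[31,-31.6,0,0,0,0]]' 0
python3 -m jog '[[30.7,-31.6,0,0,0,0],[0,0,0,0,0,0],[0,0,0,0,0,0]]'
python3 - <<'E'
from fitbox import *
p=(527.78,-75.51,-.0963);o=bot.get_obs();T=pose('wrist',o);snap('wrist','w1.png')
d=o['tool_pos'][:2]-p[:2];c,s=np.cos(p[2]),np.sin(p[2]);print('box',c*d[0]+s*d[1],-s*d[0]+c*d[1],o['tool_pos'],o['tcp_rot'])
for q in [[75,-106,106],[-75,-106,106],[0,-106,85]]: print(q,proj('wrist',b2w(p,[q]),T))
print(proj('wrist',[o['tool_pos']],T))
E
```

```text
time: 1.7
tool_pos: [481.2, -252.6, 198.7]
tcp_rot: [3.141, -0.0, -0.096]
contact_force: [-0.4, -0.9, -1.0]
grip_width: 2.0
finger_force: 0.0
time: 2.0
tool_pos: [513.7, -224.8, 198.2]
tcp_rot: [3.141, 0.001, -0.094]
contact_force: [0.2, -0.5, 0.5]
grip_width: 0.4
finger_force: 0.0
box 0.3742539841919399 -149.93866865452637 [ 513.73573311 -224.78994839  198.18440829] [ 3.14142488e+00  7.26788080e-04 -9.40760335e-02]
[75, -106, 106] [[232.23688529 125.03959572]]
[-75, -106, 106] [[238.69122507 276.61937605]]
[0, -106, 85] [[238.57833591 200.88589427]]
[[281.94686861 244.21493125]]
```

View pics/w1.png

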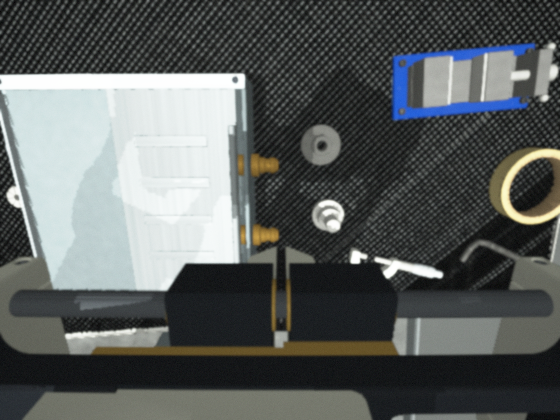

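The wrist picture shows the flange's top right corner at about (233,125), where my fit predicts it. The fingertips at (283,250) are clear of the box and the parts. Next I descend beside the flange and push.

```bash
python3 -m jog '[[0,0,35,0,0,0],[0,0,35,0,0,0],[0,0,33,0,0,0],[0,-5,0,0,0,0],[0,-10,0,0,0,0],[0,-10,0,0,0,0],[0,-6,0,0,0,0],[0,-6,0,0,0,0],[0,-6,0,0,0,0],[0,-6,0,0,0,0],[0,0,0,0,0,0]]'
python3 - <<'E'
from fitbox import *
p=(527.78,-75.51,-.0963)
snap('side','s1.png')
T=pose('top')
r=bot.capture('top');cv2.imwrite('pics/t1.png',r[:,:,::-1])
E
```

```text
time: 3.15
tool_pos: [518.3, -175.9, 95.7]
tcp_rot: [-3.142, -0.0, -0.096]
contact_force: [-0.6, 0.5, -0.3]
grip_width: 0.3
finger_force: 0.0
```

View pics/s1.png

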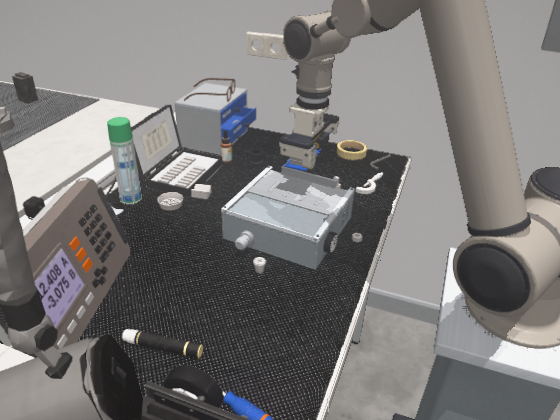

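The side view shows the closed fingers just outside the flange at about (300,160), and no force worth noting. I'll keep pushing.

```bash
python3 -m jog '[[0,-6,0,0,0,0],[0,-6,0,0,0,0],[0,-6,0,0,0,0],[0,-6,0,0,0,0],[0,-6,0,0,0,0],[0,-6,0,0,0,0],[0,-6,0,0,0,0],[0,-6,0,0,0,0],[0,-6,0,0,0,0]]'
python3 - <<'E'
from fitbox import *
p=(527.78,-75.51,-.0963);o=bot.get_obs();T=pose('wrist',o);im=snap('wrist','w2.png')
d=o['tool_pos'][:2]-p[:2];c,s=np.cos(p[2]),np.sin(p[2]);print('box',c*d[0]+s*d[1],-s*d[0]+c*d[1],o['contact_force'])
W=[proj('wrist',b2w(p,[[75,y,106]]),T)[0].round() for y in (-100,-70,-60,-50,-40)];print(W)
E
```

```text
time: 4.15
tool_pos: [523.5, -122.5, 95.5]
tcp_rot: [3.141, -0.0, -0.096]
contact_force: [0.5, 0.1, 0.5]
grip_width: 0.7
finger_force: 0.0
box 0.24548736199759347 -47.16996017602249 [0.48021232 0.10454468 0.45482369]
[array([376., 128.]), array([323., 128.]), array([305., 128.]), array([287., 128.]), array([269., 128.])]
```

View pics/w2.png

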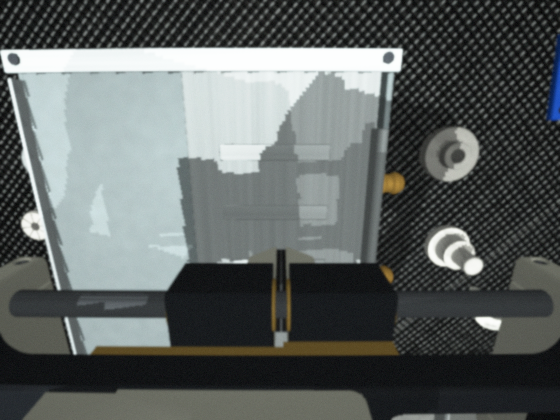

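The wrist picture shows the flange still at u≈376, which is y≈-100, while the fingertip (282,250) already reads y=-47. The cover doesn't seem to have been pushed, so I have to find out where the fingertip really is.

```bash
python3 - <<'E'
from fitbox import *
p=(527.78,-75.51,-.0963);o=bot.get_obs();T=pose('wrist',o)
c,s=np.cos(p[2]),np.sin(p[2])
tb=lambda W:((W[:,:2]-np.array(p[:2]))@np.array([[c,-s],[s,c]])).round(1)
print('cover left edge now',tb(ray('wrist',[[184,75],[186,150]],85,T)),'flange',tb(ray('wrist',[[376,128],[384,128],[362,262],[372,262]],106,T)))
print('initial',tb(ray('top',np.array([[358,93],[322,442]])/4+[239.6,159.6],85)))
print('guide corners at 92',tb(ray('wrist',[[403,50],[2,50]],92,T)), o['contact_force'],o['moment'])
im=bot.capture('side')
a=cv2.resize(im[110:270,200:400],(800,640))[:600]
cv2.imwrite('pics/s2.png',a[:,:,::-1])
print('tip in side',proj('side',[o['tool_pos']]))
print('flange in side',proj('side',b2w(p,[[0,-104,106],[0,-104,85],[75,-104,106],[-75,-104,106]])))
E
```

```text
cover left edge now [[105.3  12.6]
 [ 60.9  15.3]] flange [[  75.1  -99. ]
 [  75.1 -103.5]
 [  -7.7  -97.6]
 [  -7.7 -104. ]]
initial [[ 106.5   13.4]
 [-104.4   11.6]]
guide corners at 92 [[ 117.7 -114.9]
 [ 118.7  114.7]] [ 0.69086538  0.35456899 -0.57322838] [ 0.03192267  0.06252051 -0.01340462]
tip in side [[298.42138921 187.57535252]]
flange in side [[308.24792998 173.5615745 ]
 [307.7277327  180.84033691]
 [281.29102562 166.49530345]
 [336.43194451 180.96921812]]
```

View pics/s2.png

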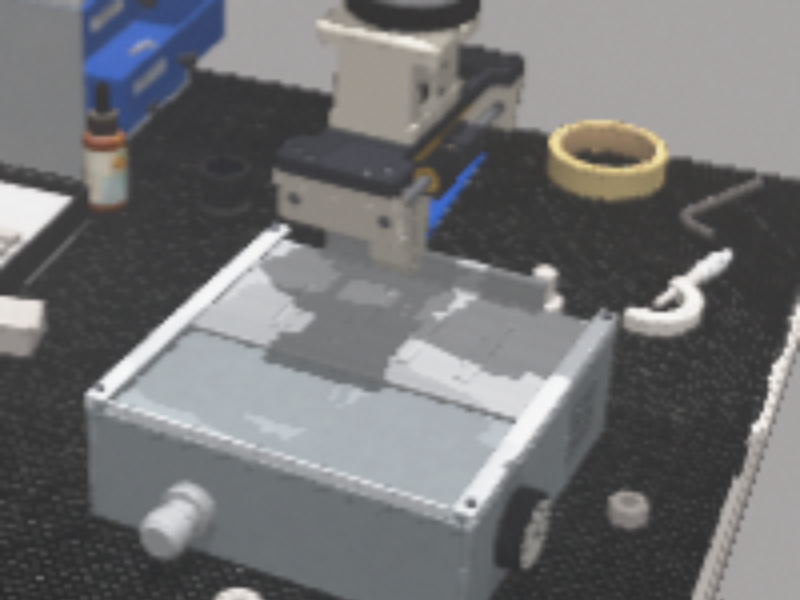

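```bash
python3 - <<'E'
from fitbox import *
o=bot.get_obs();t=o['tool_pos']
for z in (95,105,110,115,120,125,130):
    print(z,proj('side',[[t[0],t[1],z]]).round(1),proj('top',[[t[0],t[1],z]]).round(1))
im=cv2.imread('pics/s2.png')
# enlarge finger area
b=bot.capture('side')[130:190,270:330];t2=bot.capture('top')[190:250,300:400]
a=cv2.resize(b,(480,480),interpolation=cv2.INTER_CUBIC);bot
e=cv2.resize(bot.capture('wrist')[200:300,200:360],(800,500))[:480,:];e=cv2.resize(e,(320,480)) if 0 else e
cv2.imwrite('pics/s3.png',np.hstack([a,cv2.resize(bot.capture('wrist')[210:350,230:330],(320,480))])[:,:,::-1])
E
```

```text
95 [[298.5 187.7]] [[350.  229.1]]
105 [[298.7 184.1]] [[350.7 228.8]]
110 [[298.8 182.3]] [[351.1 228.6]]
115 [[298.9 180.5]] [[351.4 228.5]]
120 [[299.  178.7]] [[351.8 228.3]]
125 [[299.1 176.9]] [[352.2 228.2]]
130 [[299.2 175. ]] [[352.6 228. ]]
```

View pics/s3.png

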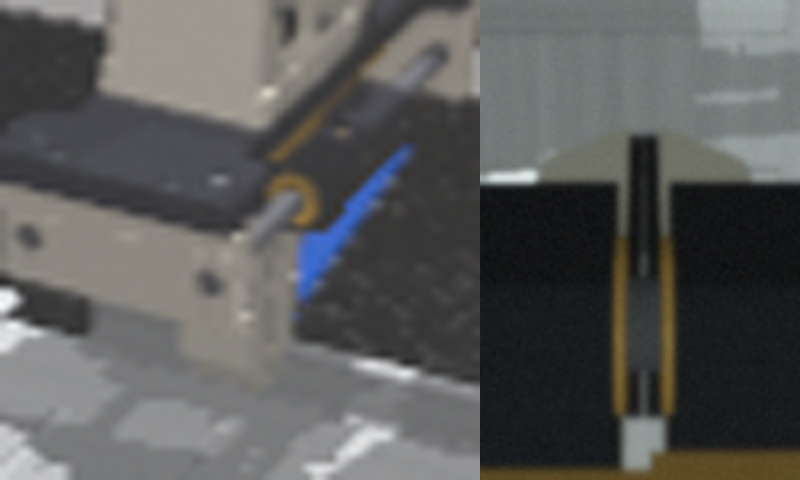

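The fingertip bottom shows at about (304,178) in the side view. The reported TCP would be at (298,188), so the real tip looks tens of mm higher. I'll check the side calibration on the box corners and triangulate.

```bash
python3 - <<'E'
from fitbox import *
p=(527.78,-75.51,-.0963);o=bot.get_obs();T=pose('wrist',o)
print(bot.grip_point_offset,bot.camera_model('wrist')['fx'],bot.camera_model('wrist')['cy'])
print('side corners +x+y,+x-y,-x-y,-x+y',proj('side',b2w(p,[[119,116,92],[119,-116,92],[-119,-116,92],[-119,116,92]])).round(1).tolist())
print('obs  ',[[200+95/4,110+395/3.99],[200+285/4,110+230/4],[200+608/4,110+315/4],[200+470/4,110+515/4]])
Rt=R.from_euler('xyz',o['tcp_rot']).as_matrix()
for dz in (0,-20,-30,-40,-50):
    L=[[x,y,dz] for x in(-9.5,9.5) for y in(-19,19)]
    P=o['tool_pos']+np.array(L)@Rt.T
    print(dz,'side',proj('side',P).round().tolist(),'wrist',proj('wrist',P,T).round().tolist())
E
```

```text
18.8 303.9695323882316 212.4164196759576
side corners +x+y,+x-y,-x-y,-x+y [[220.8, 208.1], [268.1, 165.3], [354.5, 188.2], [318.1, 238.6]]
obs   [[223.75, 208.99749373433582], [271.25, 167.5], [352.0, 188.75], [317.5, 238.75]]
0 side [[299.0, 192.0], [305.0, 185.0], [292.0, 190.0], [298.0, 183.0]] wrist [[254.0, 257.0], [310.0, 257.0], [253.0, 231.0], [311.0, 231.0]]
-20 side [[299.0, 185.0], [306.0, 178.0], [292.0, 183.0], [299.0, 176.0]] wrist [[251.0, 271.0], [313.0, 271.0], [250.0, 243.0], [314.0, 243.0]]
-30 side [[300.0, 181.0], [306.0, 174.0], [292.0, 179.0], [299.0, 172.0]] wrist [[249.0, 280.0], [315.0, 280.0], [248.0, 250.0], [316.0, 250.0]]
-40 side [[300.0, 177.0], [306.0, 170.0], [292.0, 175.0], [299.0, 168.0]] wrist [[248.0, 289.0], [317.0, 289.0], [246.0, 257.0], [318.0, 257.0]]
-50 side [[300.0, 174.0], [307.0, 167.0], [293.0, 172.0], [299.0, 165.0]] wrist [[246.0, 299.0], [319.0, 299.0], [244.0, 266.0], [320.0, 266.0]]
```

```bash
python3 -m jog '[[0,0,-35,0,0,0],[0,0,-35,0,0,0],[0,40,0,0,0,0],[0,40,0,0,0,0],[0,24,0,0,0,0],[0,0,0,0,0,0],[0,0,0,0,0,0]]'
python3 - <<'E'
from fitbox import *
o=bot.get_obs();t=o['tool_pos'];print(t,o['tcp_rot'])
T=pose('wrist',o)
side=bot.capture('side').copy();top=bot.capture('top').copy()
Rt=R.from_euler('xyz',o['tcp_rot']).as_matrix()
def scale(im,x0,y0,w,h,k,n):
    c=cv2.resize(im[y0:y0+h,x0:x0+w],(w*k,h*k),interpolation=cv2.INTER_CUBIC)
    for z in range(0,100,20):
        u,v=proj(n,[t+Rt@[0,0,-z]])[0];cv2.circle(c,(int((u-x0+.5)*k),int((v-y0+.5)*k)),3,(255,0,0) if z==0 else (0,255,0),-1)
    return c
print(proj('side',[t]),proj('top',[t]))
u,v=proj('side',[t])[0].astype(int);a=scale(side,u-35,v-75,66,100,6,'side')
u,v=proj('top',[t])[0].astype(int);b=scale(top,u-40,v-50,66,100,6,'top')
cv2.imwrite('pics/m1.png',np.hstack([a,b])[:,:,::-1])
E
```

```text
time: 5.15
tool_pos: [513.1, -226.7, 165.3]
tcp_rot: [-3.141, 0.0, -0.098]
contact_force: [-0.2, 1.0, -0.3]
grip_width: 0.2
finger_force: 0.0
[ 513.08725275 -226.73069028  165.27893955] [-3.14105792e+00  3.94195411e-04 -9.79904095e-02]
[[317.38086334 144.68209979]] [[402.85428441 232.81208061]]
```

View pics/m1.png

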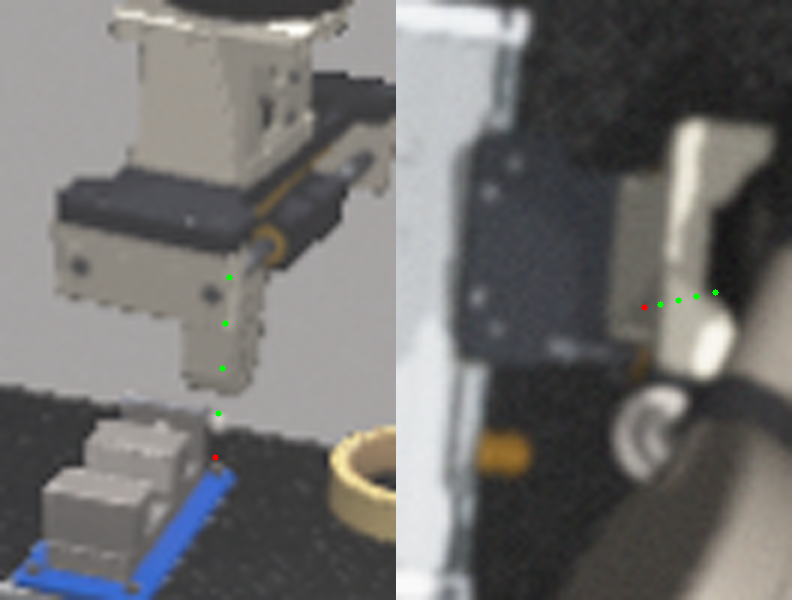

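The picture settles it. The fingertip at crop (215,390) ends about 35 mm above the reported TCP (red dot at 215,458), so the real tip is at reported z + ~35. I'll lower to reported z≈58 (real tip about 92) and push again.

```bash
cat > st.py <<'E'
from fitbox import *
p=(527.78,-75.51,-.0963);o=bot.get_obs()
d=o['tool_pos'][:2]-p[:2];c,s=np.cos(p[2]),np.sin(p[2]);f=o['contact_force'];print('box',round(c*d[0]+s*d[1],1),round(-s*d[0]+c*d[1],1),o['tool_pos'][2].round(1),'F',round(c*f[0]+s*f[1],1),round(-s*f[0]+c*f[1],1),f[2].round(1),'t',o['time'])
E
python3 -m jog '[[0,0,36,0,0,0],[0,0,36,0,0,0],[0,0,25,0,0,0],[0,0,10,0,0,0],[0,-10,0,0,0,0],[0,-10,0,0,0,0],[0,-5,0,0,0,0],[0,-5,0,0,0,0],[0,-5,0,0,0,0],[0,-5,0,0,0,0],[0,-5,0,0,0,0]]'; python3 st.py
```

```text
time: 6.35
tool_pos: [518.2, -181.8, 59.0]
tcp_rot: [3.141, -0.001, -0.097]
contact_force: [1.3, -1.9, 1.0]
grip_width: 0.3
finger_force: 1.2
box 0.7 -106.7 59.0 F 1.5 -1.7 1.0 t 6.35
```

```bash
python3 -m jog '[[0,-6,0,0,0,0],[0,-6,0,0,0,0],[0,-6,0,0,0,0],[0,-6,0,0,0,0],[0,-6,0,0,0,0],[0,-6,0,0,0,0],[0,-6,0,0,0,0],[0,-6,0,0,0,0],[0,-6,0,0,0,0],[0,-6,0,0,0,0]]'; python3 st.py
```

```text
time: 7.35
tool_pos: [523.6, -121.5, 58.5]
tcp_rot: [3.142, -0.0, -0.096]
contact_force: [1.5, -2.8, 0.7]
grip_width: 0.3
finger_force: 1.2
box 0.2 -46.2 58.5 F 1.8 -2.6 0.7 t 7.35
```

```bash
python3 - <<'E'
from fitbox import *
p=(527.78,-75.51,-.0963);o=bot.get_obs();T=pose('wrist',o);bot.capture('wrist')
c,s=np.cos(p[2]),np.sin(p[2])
tb=lambda W:((W[:,:2]-np.array(p[:2]))@np.array([[c,-s],[s,c]])).round(1)
for t in('cover','tagged_handle','plain_handle','tagged_pivot'):
    for r in bot.outline_of(t,'wrist')[:2]:
        ys,xs=np.nonzero(r['mask']);z=85 if t=='cover' else 68
        print(t,round(r['p'],2),r['pixel'],tb(ray('wrist',[r['pixel'],[xs.min(),ys.mean()],[xs.max(),ys.mean()]],z,T)).tolist())
E
```

```text
cover 0.63 [182.5, 147.1] [[66.0, 5.7], [63.3, 103.5], [62.9, -126.3]]
cover 0.58 [131.2, 172.3] [[52.9, 34.5], [50.9, 106.8], [50.6, -28.4]]
plain_handle 0.82 [305.8, 196.9] [[35.0, -60.5], [33.9, -25.0], [33.9, -93.2]]
```

The cover is moving, and the plain handle shows at x≈35, so the tagged valve is probably the one at x=-55. I'll push on to the stop.

```bash
python3 -m jog '[[0,-5,0,0,0,0],[0,-4,0,0,0,0],[0,-4,0,0,0,0],[0,-3,0,0,0,0],[0,-2,0,0,0,0]]'; python3 st.py;  python3 -m jog '[[0,-1.5,0,0,0,0],[0,-1.5,0,0,0,0]]'; python3 st.py
```

```text
time: 8.1
tool_pos: [525.0, -103.7, 58.4]
tcp_rot: [3.142, 0.001, -0.096]
contact_force: [-0.8, -2.3, -0.5]
grip_width: 0.4
finger_force: 1.0
box -0.0 -28.3 58.4 F -0.6 -2.4 -0.5 t 8.1
time: 8.3
tool_pos: [525.4, -101.0, 58.5]
tcp_rot: [3.141, 0.0, -0.096]
contact_force: [-0.8, -2.3, -0.9]
grip_width: 0.7
finger_force: 1.0
box 0.1 -25.6 58.5 F -0.6 -2.4 -0.9 t 8.3
```

```bash
for i in 1; do python3 -m jog '[[0,-1,0,0,0,0],[0,-1,0,0,0,0]]'; python3 st.py; python3 -m jog '[[0,-1,0,0,0,0],[0,-1,0,0,0,0]]'; python3 st.py; done
```

```text
time: 8.5
tool_pos: [525.6, -100.0, 58.6]
tcp_rot: [3.14, 0.0, -0.096]
contact_force: [-3.4, -8.8, -1.2]
grip_width: -0.2
finger_force: 4.6
box 0.2 -24.6 58.6 F -2.5 -9.1 -1.2 t 8.5
time: 8.7
tool_pos: [525.6, -99.9, 58.6]
tcp_rot: [3.137, 0.0, -0.096]
contact_force: [-3.9, -17.6, -2.5]
grip_width: 0.3
finger_force: 8.7
box 0.2 -24.5 58.6 F -2.2 -17.9 -2.5 t 8.7
```

The cover is at its stop: y=-24.5 and the force climbed to 18 N. I'll back off and look into the bay.

```bash
python3 -m jog '[[0,5,0,0,0,0],[0,15,0,0,0,0],[0,0,-40,0,0,0],[0,0,-40,0,0,0],[-40,10,-20,0,0,0],[-40,5,0,0,0,0],[-40,0,0,0,0,0],[0,0,0,0,0,0],[0,0,0,0,0,0]]'; python3 st.py
python3 - <<'E'
from fitbox import *
p=(527.78,-75.51,-.0963);o=bot.get_obs();T=pose('wrist',o);im=snap('wrist','w3.png')
c,s=np.cos(p[2]),np.sin(p[2])
tb=lambda W:((W[:,:2]-np.array(p[:2]))@np.array([[c,-s],[s,c]])).round(1)
for t in('cover','tagged_handle','plain_handle','tagged_pivot','plain_pivot'):
    for r in bot.outline_of(t,'wrist')[:2]:
        m=r['mask'];ys,xs=np.nonzero(m);z=85 if t=='cover' else 68
        print(t,round(r['p'],2),r['pixel'],tb(ray('wrist',cv2.boxPoints(cv2.minAreaRect(np.c_[xs,ys].astype(np.float32))),z,T)).tolist())
for x in(-55,30):print(x,proj('wrist',b2w(p,[[x,-84,67],[x,-23,68]]),T).round())
E
```

```text
time: 9.6
tool_pos: [403.5, -120.9, 159.2]
tcp_rot: [3.141, -0.002, -0.097]
contact_force: [0.5, 0.3, 0.8]
grip_width: 0.3
finger_force: 0.0
box -119.4 -57.2 159.2 F 0.5 0.4 0.8 t 9.6
cover 0.95 [145.4, 97.9] [[47.8, 113.9], [50.9, -7.2], [-107.2, -5.5], [-113.4, 139.4]]
tagged_handle 0.71 [300.1, 131.7] [[-38.4, -23.3], [-38.5, -98.8], [-71.5, -100.2], [-71.4, -22.1]]
tagged_handle 0.45 [285.8, 134.0] [[-38.3, -4.9], [-38.4, -106.7], [-71.5, -108.4], [-71.4, -3.1]]
plain_handle 0.86 [286.1, 25.7] [[21.7, -22.1], [42.9, -24.2], [39.3, -93.8], [17.9, -93.2]]
tagged_pivot 0.78 [287.4, 134.3] [[-38.3, -4.9], [-38.4, -105.8], [-71.5, -107.5], [-71.4, -3.1]]
plain_pivot 0.9 [279.5, 35.7] [[42.8, -5.2], [42.7, -106.6], [5.7, -108.6], [5.9, -3.1]]
plain_pivot 0.63 [284.7, 133.7] [[-38.3, -4.9], [-38.4, -105.8], [-71.5, -107.5], [-71.4, -3.1]]
-55 [[312. 137.]
 [243. 137.]]
30 [[314.  31.]
 [240.  31.]]
```

View pics/w3.png

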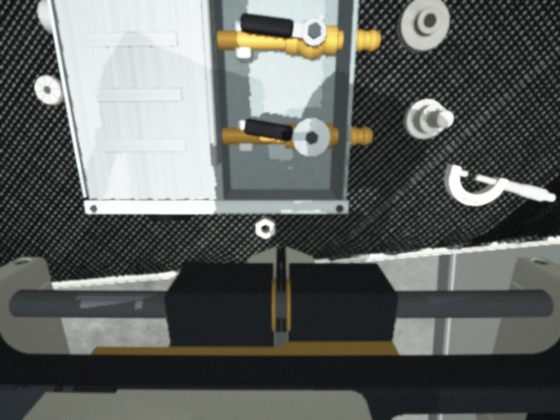

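The cover is fully open, flange at u≈213. The disc sits on the lower valve at (312,137), so the tagged valve is the one at x=-55. Its handle points to (247,125), about 0.17 rad. I'll descend in the free space in front of the handle.

```bash
python3 -m jog '[[20,-11,0,0,0,0],[19.4,-10.2,0,0,0,0],[0,0,40,0,0,0],[0,0,40,0,0,0],[0,0,20,0,0,0],[0,0,0,0,0,0]]'; python3 st.py; python3 -m jog '[[0,0,15,0,0,0],[0,0,12,0,0,0],[0,0,11,0,0,0],[0,0,0,0,0,0]]'; python3 st.py
```

```text
time: 10.5
tool_pos: [442.7, -102.1, 55.8]
tcp_rot: [-3.14, 0.006, -0.096]
contact_force: [-1.2, -0.1, 0.8]
grip_width: 0.0
finger_force: 0.0
box -82.2 -34.7 55.8 F -1.2 -0.2 0.8 t 10.5
time: 10.9
tool_pos: [444.3, -103.0, 20.1]
tcp_rot: [-3.141, 0.001, -0.096]
contact_force: [0.7, -0.1, 0.7]
grip_width: 0.2
finger_force: 0.0
box -80.4 -35.4 20.1 F 0.8 -0.0 0.7 t 10.9
```

```bash
python3 -m jog '[[6,0,0,0,0,0],[6.4,0,0,0,0,0],[6,-0.5,0,0,0,0],[6,0.3,0,0,0,0],[3,0.7,0,0,0,0],[2.8,0.7,0,0,0,0],[3,1.2,0,0,0,0],[2.7,1.3,0,0,0,0]]'; python3 st.py
python3 - <<'E'
from fitbox import *
bot.capture('top')
p=(527.78,-75.51,-.0963);c,s=np.cos(p[2]),np.sin(p[2])
tb=lambda W:((W[:,:2]-np.array(p[:2]))@np.array([[c,-s],[s,c]])).round(1)
for t in ('tagged_handle','plain_handle'):
  for r in bot.outline_of(t,'top')[:1]: print(t,r['p'],tb(ray('top',[r['pixel']],68)))
E
```

```text
time: 11.7
tool_pos: [479.6, -110.1, 20.4]
tcp_rot: [-3.141, 0.001, -0.096]
contact_force: [-4.5, 1.5, 0.8]
grip_width: 0.2
finger_force: 1.8
box -44.6 -39.1 20.4 F -4.6 1.0 0.8 t 11.7
```

```bash
python3 -m jog '[[3.1,1.4,0,0,0,0],[3.1,1.6,0,0,0,0],[2.8,2.2,0,0,0,0],[2.8,2.3,0,0,0,0],[2.5,2.9,0,0,0,0],[2.4,2.9,0,0,0,0]]'; python3 st.py;  python3 -m jog '[[2,2,0,0,0,0],[1,2,0,0,0,0],[0,1,0,0,0,0]]'; python3 st.py
```

```text
time: 12.45
tool_pos: [495.5, -125.3, 20.6]
tcp_rot: [3.142, -0.001, -0.096]
contact_force: [-3.7, 3.4, 1.3]
grip_width: -0.0
finger_force: 1.6
box -27.3 -52.7 20.6 F -4.0 3.1 1.3 t 12.45
time: 12.75
tool_pos: [498.3, -130.7, 20.7]
tcp_rot: [3.141, -0.001, -0.096]
contact_force: [-0.0, 2.9, 0.2]
grip_width: 0.5
finger_force: 1.5
box -24.1 -57.8 20.7 F -0.3 2.8 0.2 t 12.75
```

```bash
python3 -m jog '[[0,1,0,0,0,0],[0,1,0,0,0,0]]'; python3 st.py;  python3 -m jog '[[0,0.7,0,0,0,0],[0,0.7,0,0,0,0]]'; python3 st.py;python3 -m jog '[[0,0.7,0,0,0,0],[0,0.7,0,0,0,0]]'; python3 st.py
```

```text
time: 12.95
tool_pos: [498.3, -132.5, 20.7]
tcp_rot: [3.141, -0.002, -0.096]
contact_force: [3.2, 3.5, -1.4]
grip_width: 0.4
finger_force: 1.8
box -23.9 -59.6 20.7 F 2.9 3.8 -1.4 t 12.95
time: 13.15
tool_pos: [498.3, -133.4, 20.8]
tcp_rot: [-3.141, -0.002, -0.097]
contact_force: [4.4, 8.9, -0.9]
grip_width: 0.3
finger_force: 4.5
box -23.8 -60.4 20.8 F 3.5 9.2 -0.9 t 13.15
time: 13.35
tool_pos: [498.3, -133.5, 20.8]
tcp_rot: [-3.139, -0.002, -0.097]
contact_force: [6.1, 14.7, 0.3]
grip_width: 0.7
finger_force: 7.6
box -23.8 -60.5 20.8 F 4.7 15.2 0.3 t 13.35
```

The handle is at its stop: it stays at y=-60.5 while the force climbs to 15 N. I'll back off, lift out and check with the outlines, as my ten pictures are used up.

```bash
python3 -m jog '[[0,-4,0,0,0,0],[-2,-4,0,0,0,0],[0,0,-30,0,0,0],[0,0,-40,0,0,0],[0,0,-40,0,0,0],[-32,0,-30,0,0,0],[-32,0,0,0,0,0],[-32,0,0,0,0,0],[0,0,0,0,0,0],[0,0,0,0,0,0]]'; python3 st.py
python3 - <<'E'
from fitbox import *
p=(527.78,-75.51,-.0963);o=bot.get_obs();T=pose('wrist',o);im=bot.capture('wrist')
c,s=np.cos(p[2]),np.sin(p[2])
tb=lambda W:((W[:,:2]-np.array(p[:2]))@np.array([[c,-s],[s,c]])).round(1)
for t in('cover','tagged_handle','plain_handle','spindle_nose','gear_blank','hex_nut_0'):
    for r in bot.outline_of(t,'wrist')[:1]:
        m=r['mask'];ys,xs=np.nonzero(m);z={'cover':85,'spindle_nose':25,'gear_blank':12,'hex_nut_0':7}.get(t,68)
        print(t,round(r['p'],2),r['pixel'],tb(ray('wrist',[r['pixel']],z,T)).tolist(),tb(ray('wrist',cv2.boxPoints(cv2.minAreaRect(np.c_[xs,ys].astype(np.float32))),z,T)).tolist())
# black sleeve pixels sampled on a box-frame raster at z=68
g=cv2.cvtColor(im,cv2.COLOR_RGB2GRAY)
for x in range(60,-76,-6):
    L=[[x,y,68] for y in range(-12,-110,-4)];q=proj('wrist',b2w(p,L),T).round().astype(int)
    print('%4d'%x,''.join('#' if g[np.clip(v,0,419),np.clip(u,0,559)]<40 else '.' for u,v in q))
E
```

```text
time: 14.35
tool_pos: [400.3, -118.2, 161.0]
tcp_rot: [3.14, -0.001, -0.097]
contact_force: [-0.2, 0.7, -0.6]
grip_width: 0.4
finger_force: 0.0
box -122.7 -54.7 161.0 F -0.2 0.7 -0.6 t 14.35
cover 0.86 [146.7, 96.3] [[-24.7, 55.3]] [[44.7, 114.3], [48.2, -6.9], [-107.4, -6.2], [-114.0, 138.3]]
tagged_handle 0.88 [315.2, 114.0] [[-38.5, -84.3]] [[5.6, -65.2], [5.6, -97.1], [-70.6, -100.6], [-70.6, -66.1]]
plain_handle 0.74 [288.4, 22.5] [[32.8, -60.3]] [[21.4, -22.0], [43.2, -24.4], [39.1, -93.4], [17.0, -92.6]]
spindle_nose 0.71 [427.3, 113.7] [[-37.2, -203.2]] [[-32.2, -173.9], [-11.3, -215.3], [-42.2, -236.7], [-64.2, -194.4]]
gear_blank 0.76 [422.5, 19.9] [[50.9, -192.9]] [[67.7, -167.1], [68.3, -218.6], [25.3, -225.0], [24.9, -171.5]]
hex_nut_0 0.83 [267.0, 219.9] [[-156.8, -37.7]] [[-149.4, -27.3], [-149.5, -48.4], [-174.6, -48.3], [-174.6, -26.7]]
  60 .........................
  54 .........................
  48 .........................
  42 .........................
  36 ............##...........
  30 ....####.....#...........
  24 .........................
  18 .........................
  12 .........................
   6 .........................
   0 ...................#.....
  -6 ...................#.....
 -12 ...................#.....
 -18 ..................##.....
 -24 .................###.....
 -30 .................###.....
 -36 .................###.....
 -42 .........................
 -48 .........................
 -54 .........................
 -60 .........................
 -66 .........................
 -72 .........................
```

```bash
python3 -c "
from plant import bot
print(bot.close_job())"
```

```text
the job is handed in; nothing more can be done
None
```

I pushed the cover open to its stop and turned the handle with the disc clockwise to its stop, fully across its pipe. The last camera check found the other handle and the parts I could see (not the collet) where they were; the job is handed in, with no verdict shown.

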